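Pack down the leaning telescopic mould support

ROBOT

A 7-joint arm with a two-finger parallel gripper is mounted at the origin on the work surface. World frame = base frame: x ahead of the robot, y to its left, z up, the work surface at z = 0. Lengths are in m, angles in rad, forces in N, time in s.
With the tool pointing down it reaches from about 0.425 to 0.875 m from the base axis. Payload 4.7 kg.
Tool frame: the origin (TCP) lies at the very end of the fingers, on their centre line; the grasp point (between the pads) lies 19 mm behind it; z points along the fingers, y is the direction in which the jaws open and shut (so a half turn about z gives the same grasp; the last joint's range is limited). The gripper opens to 87 mm and grips with 3 to 60 N. Pads are 19 mm wide; open, the fingers measure 117 mm over their backs; the gripper's body (75 mm by 190 mm) begins 51 mm behind the grasp point.
Start: joints at [1.195, 0.321, -0.07, 1.45, 0.023, 1.371, -0.057], TCP at [0.247, -0.601, 0.191] pointing down, gripper open.
Joint ranges: [-2.86, 2.86], [-0.3, 2.09], [-1.38, 1.24], [0.06, 2.45], [-1.56, 4.7], [0.09, 2.05], [-2.69, 2.69]. Speed limits (rad/s): [2.57, 2.57, 3.14, 3.14, 3.14, 3.14, 3.14].

INTERFACE

Orientations are given as a rotation vector (axis times angle).
In Python, from bench import ctrl gives the robot as it stands. The module is installed in compiled form; this text tells all that it offers.
- The arm moves only by the tool move_arm, never from a script. Its arguments are lists of equal length, an entry for each row: "dp": the shift along the tool's x, y, z in units of 30 mm (1.0 is 30 mm), a list of three; "turn": the turn about the tool's z in units of 5 degrees (1.0 is 5 degrees); "jaw": the opening, from -1 (shut) to 1 (fully open). A call has 1 to 5 rows; each row is the pose to reach, as a shift and turn from the pose commanded when the call began, along the tool's axes at that moment; what a row does not reach only later rows make up. A row lasts 1/10 s, in which the tool goes at most 50 mm and 8.59 degrees, less where a joint would pass 70% of its speed; a pose out of reach is approached as far as the arm can. A call with a gripper value outside its range is refused whole. The fingers move at their own pace and stop on an object; "grip_force" is the grip in N (left out, the last holds). Time passes only in rows, so rows that repeat a pose let the fingers close. It gives the time, the measured TCP pose, the force and the opening at its end, in the units of the state.
- ctrl.get_state(): the state, without advancing time (a new reading comes with each control period).
- ctrl.get_image(name): name is "scene" or "top" or "wrist"; returns the picture (480x640x3 uint8, red, green, blue); there is no depth.
- ctrl.camera_info(name): a dict with "intrinsics" (3x3 intrinsics, pixels), "extrinsics" (4x4, takes a point from world to camera coordinates). Camera axes: x right, y up, looking along -z (the intrinsics and any distortion apply to the point x, -y, -z); pixel columns grow to the right and rows downward; lengths in m; the calibration is good to about 2 mm. A picture is of the moment at which its call begins: read the wrist's pose just before it. camera_info takes no time and is no camera call; for the wrist camera it gives the pose at the moment of the call.
- ctrl.close_job(): hands the job in, once; it reports no verdict.
Trained networks look in the newest picture that a camera, given by its name, has taken for a name from the list of things; names that differ only in an ending like _2 or _b are one class to them, and where a whole thing is asked for, a point or a joint stands for the part that bears it (a point fixed in the world has none). Each returns a list of dicts, best first, with "confidence" (0 to 1); they miss things now and then, are a little off and sometimes report something else, mostly with a low value. They report only what shows in the picture. A call takes as long as a camera call.
- ctrl.look_for(camera, target): "rect" ([centre column, centre row, width, height] in pixels, round what is visible of it).
- ctrl.masks_of(camera, target): "region" (480x640 bool, what is visible of it) and "rect" ([centre column, centre row, width, height] in pixels, round what is visible of it).
The state is a dict: "time": time; "joint_positions": joint angles; "qd": joint speeds; "joint_torque": joint torques, N m; "position": TCP position; "tool_rot": TCP orientation; "ft_force": force on the tool from outside, world axes, zero at the start; "torque": the same for the moment, N m; "grip_width": opening from 0.0 (shut) to 1.0 (fully open).
Only numpy, scipy, OpenCV 4.12 (cv2) and the standard library are available. Lean on these libraries where they do the work, as an engineer would, in place of code of your own. Each camera call takes 0.05 s, during which the arm holds its last target. There are 200 camera calls.

TASK

The basket is finished, so pack down the telescopic support on the weaving stand: push the innermost tube (wooden cap) fully home into the middle tube first, and then the middle tube fully home into its sleeve. Then swing the keeper arm all the way over the cap, up to its stop, so that it locks the tubes down, and leave the clay pot, the basket and the awl where they are.

Things in the scene. Friction and masses are not known exactly. Their poses are not given: they have to be found in the camera images.
- stand: Weaving stand, fixed to the bench: plywood board 240 x 380 x 18 mm. Origin on the bench under the foot of the leaning tubes, z up; the board spans x -150 to +90, y -190 to +190 mm. The three nested tubes lean 28 degrees from vertical towards the stand's -x (roughly to the robot); their axis starts 50 mm above the origin.
- sleeve_mouth (a point): Centre of the mouth of the fixed dark steel outer sleeve (44 mm diameter, 52 mm at the lip), 120 mm along the tubes' axis; axes as the stand's. Further along the axis, the collar's top is at 128 mm when home and the cap's top at 140 mm when home.
- crossbar (a point): Middle of the underside of the fixed wooden crossbar over the tubes, 294 mm above the bench, axes as the stand's. The bar runs along y, 36 mm wide (x) and 25 mm thick, on two uprights 172 mm to either side (24 mm wide). An upright tool cannot follow the tubes home beneath it: tilt it along the tubes.
- cap_top (a point): Centre of the flat top of the round wooden cap (40 mm diameter, 12 mm thick) on the innermost tube (steel, 24 mm diameter). Its z axis points out along the tubes (up and towards the robot), y along the stand's y.
- collar_top (a point): Centre of the top of the aluminium collar (56 mm diameter, 8 mm thick) at the upper end of the middle tube (34 mm diameter); same axes as cap_top. The cap's underside rests on it when the inner tube is home.
- inner (a joint): How far the innermost tube stands out of the middle tube, m: 0 fully home, at most 0.055. Stays where left; slides with about 4 N.
- middle (a joint): How far the middle tube stands out of the sleeve, m: 0 fully home, at most 0.06. Stays where left; slides with about 9 N, more than the inner tube, so a push on the cap closes the inner tube first and then carries the middle tube along.
- keeper (a joint): Angle of the flat steel keeper arm, rad: 0 swung out towards the robot, about 1.571 (its stop) lying over the middle of the cap. It turns about an axis parallel to the tubes, counter-clockwise seen from the cap's side looking down along the tubes; about 0.06 N m of friction, stays where left.
- keeper_pivot (a point): On the keeper's hinge axis at the underside of the arm, 65 mm from the tubes' axis on the stand's +y side, 146 mm along the tubes' axis (6 mm above the cap when home). Its z axis points out along the tubes, its x axis turns with the keeper and points from the knob to the pivot.
- knob_mid (a point): Half-way up the round dark wooden knob (22 mm diameter, 34 mm tall, parallel to the tubes) on the free end of the keeper arm, 65 mm from the hinge axis, 25 mm above the arm's underside. The arm is 18 mm wide (24 mm round ends) and 8 mm thick; the knob stands on it.
- tagine: Clay pot with conical lid, in one piece, 112 mm diameter, 102 mm high, loose on the bench; origin at the centre of its underside. Leave alone.
- basket: Small woven basket with hoop handle, 120 mm diameter, 148 mm high, loose on the bench; origin at the centre of its underside. Leave alone.
- awl: Awl with wooden handle, 160 mm long, lying loose on the bench along its x, handle to -x; origin on the bench under its middle. Leave alone.

How it is judged:
On the way, in this order (a step that is already met when the one before it is completed fails the run):
1. the innermost tube is home (within 3 mm) while the middle tube still stands out by more than 20 mm (value of joint inner below 0.003 m and value of joint middle above 0.02 m), for 0.05 s.
2. both tubes are home (within 3 mm) (value of joint each of inner, middle below 0.003 m), for 0.2 s.
3. the keeper lies over the cap (at least 1.45 rad) (value of joint keeper above 1.45 rad), for 0.2 s.
At the end, for the whole second after the job is handed in: Both tubes are home within 3 mm and the keeper is swung over the cap, at 1.45 rad or more (stop at 1.571) (all of step 2 and value of joint keeper above 1.45 rad); the robot touches nothing.
It fails at once if the middle tube is pushed to within 20 mm of home while the innermost still stands out by more than 6 mm (value of joint middle below 0.02 m and value of joint inner above 0.006 m).
It fails at once if the keeper is swung over (past 1.2 rad) while a tube still stands out by more than 6 mm (value of joint keeper above 1.2 rad and value of joint any of inner, middle above 0.006 m).
It fails at once if the clay pot, the basket or the awl is moved by more than 25 mm (distance of any of tagine, basket, awl from where it was at the start of the episode above 0.025 m).
It also fails if it takes over 51 s, if anything falls off the work surface, if the arm or the gripper's body presses on something with over 40 N, if the wrist force passes 120 N, or if a joint passes its speed limit or range.

## Working session

There is one attempt and no reset: what is moved stays moved. The work goes in short steps, Python scripts to look and compute and a tool call to move; the robot and the scene stay as the last step left them, time stands still between calls to the robot, and variables do not carry over. Pictures are saved under pics/ and viewed, about 8 in all and at most 12, crops included, and the job is handed in when it is done.

Besides the shell and the picture viewer there is one more tool, called after "Emit:" in YAML: its name, and indented under it one key for each argument. move_arm: Moves the arm, as the interface text tells. Its arguments: {"type":"object","properties":{"dp":{"type":"array","items":{"type":"array","items":{"type":"number"}}},"turn":{"type":"array","items":{"type":"number"}},"jaw":{"type":"array","items":{"type":"number"}},"grip_force":{"type":"number"}},"required":["dp","turn","jaw"]}

```bash
mkdir -p pics
python3 - <<'E'
from bench import ctrl
import cv2,numpy as np
s=ctrl.get_state();print(s)
for n in ("scene","top"):
    im=ctrl.get_image(n);cv2.imwrite(f"pics/{n}1.png",im[:,:,::-1])
    i=ctrl.camera_info(n);print(n,np.round(i["intrinsics"],1).tolist(),np.round(i["extrinsics"],4).tolist(),[k for k in i])
    for t in("cap_top","collar_top","knob_mid","stand"):
        print(t,[(np.round(d["rect"],1).tolist(),round(d["confidence"],2)) for d in ctrl.look_for(n,t)[:2]])
E
```

```text
{'time': 0.0, 'joint_positions': array([ 1.19508714,  0.32184085, -0.07006431,  1.45166515,  0.02264121,
        1.37080174, -0.05688375]), 'qd': array([-0.00186956,  0.00142111, -0.00044689, -0.00098053, -0.00054535,
        0.00071381, -0.00140024]), 'joint_torque': array([-7.03760088e-04, -4.91291249e+01, -4.03955765e-01, -3.12526810e+01,
       -6.40013977e-02,  4.38993413e-02,  1.84919872e-04]), 'position': array([ 0.24669926, -0.60070366,  0.19015478]), 'tool_rot': array([-3.08027564e+00, -6.08136011e-01,  8.07755890e-04]), 'ft_force': array([-0.25608034, -0.02809125,  0.02640732]), 'torque': array([-0.00400452,  0.00043626, -0.01625309]), 'grip_width': 1.0039901604114314}
scene [[514.9, 0.0, 322.7], [0.0, 514.9, 247.5], [0.0, 0.0, 1.0]] [[0.7585, 0.6513, -0.0213, -0.4096], [-0.3308, 0.413, 0.8485, 0.0313], [0.5615, -0.6365, 0.5287, -1.5009], [0.0, 0.0, 0.0, 1.0]] ['intrinsics', 'extrinsics']
cap_top [([325.9, 227.8, 17.7, 21.7], 0.68)]
collar_top [([331.1, 244.9, 25.1, 43.9], 0.92)]
knob_mid [([351.0, 241.2, 21.2, 10.1], 0.62)]
stand [([344.1, 283.9, 197.1, 233.9], 0.96), ([351.0, 241.5, 20.7, 8.8], 0.53)]
top [[496.4, 0.0, 330.3], [0.0, 496.4, 231.8], [0.0, 0.0, 1.0]] [[-0.0266, -0.9996, -0.012, 0.0418], [0.9947, -0.0277, 0.0991, -0.5479], [-0.0994, -0.0093, 0.995, -1.1158], [0.0, 0.0, 0.0, 1.0]] ['intrinsics', 'extrinsics']
cap_top [([342.0, 222.7, 20.0, 20.4], 0.75)]
collar_top [([341.3, 213.4, 23.8, 36.7], 0.94)]
knob_mid [([314.8, 221.2, 21.7, 50.8], 0.73)]
stand [([346.8, 204.1, 217.7, 118.6], 0.63)]
```

View pics/scene1.png

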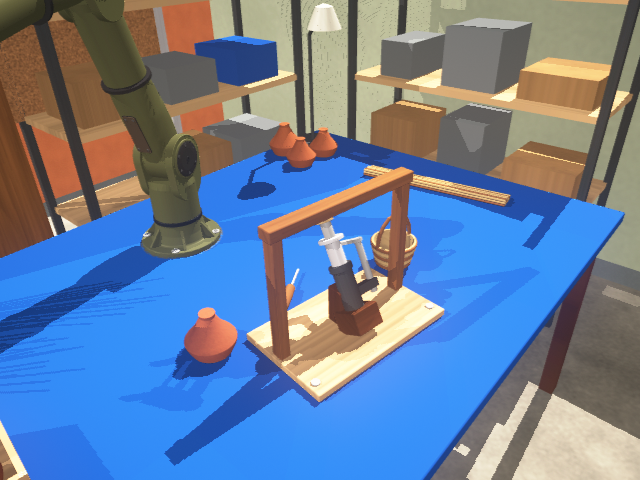

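View pics/top1.png

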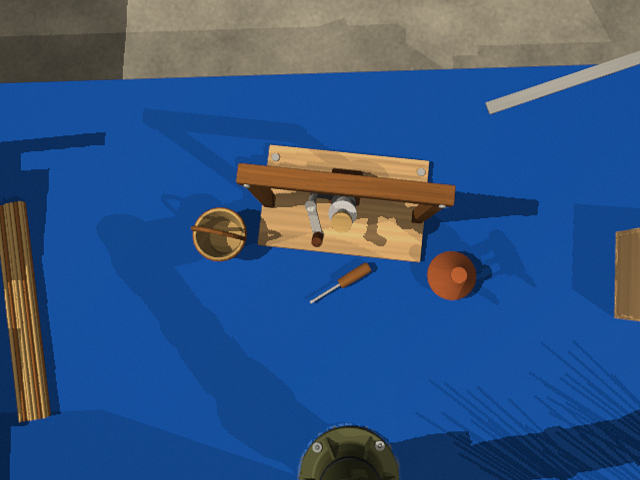

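```bash
cat > h.py <<'E'
import numpy as np
from scipy.optimize import least_squares
from bench import ctrl
R180=np.diag([1,-1,-1.])
def cam(n):
    i=ctrl.camera_info(n);return np.array(i["intrinsics"]),np.array(i["extrinsics"])
def proj(c,P):
    K,E=c;q=(E[:3,:3]@np.asarray(P,float).T).T+E[:3,3];q=q*[1,-1,-1];u=(K@q.T).T;return u[:,:2]/u[:,2:]
def ray(c,uv,z):
    K,E=c;d=np.linalg.inv(K)@[uv[0],uv[1],1];d=d*[1,-1,-1];d=E[:3,:3].T@d;o=-E[:3,:3].T@E[:3,3];return o+d*(z-o[2])/d[2]
def w(p,L):
    x,y,a=p;L=np.atleast_2d(L);return np.c_[x+L[:,0]*np.cos(a)-L[:,1]*np.sin(a),y+L[:,0]*np.sin(a)+L[:,1]*np.cos(a),L[:,2]]
AX=np.array([-np.sin(np.radians(28)),0,np.cos(np.radians(28))]);XL=np.array([np.cos(np.radians(28)),0,np.sin(np.radians(28))])
def ax(s): return np.array([0,0,.05])+s*AX
E
cat > fit.py <<'E'
from h import *
T=cam("top");S=cam("scene")
B=[[.09,.19,.018],[.09,-.19,.018],[-.15,-.19,.018],[-.15,.19,.018]]
uT=np.array([[270,146],[429,161],[420,262],[259,244]]);
uS=np.array([[394+50,312],[319,400],[248,338]]) # +x+y? see check
for u in uT: print("top",ray(T,u,.018).round(3))
for u in [[444,310],[320,400],[248,337]]: print("scene",ray(S,u,.018).round(3))
print("bar",[ray(T,u,.319).round(3).tolist() for u in [[238,163],[455,186],[454,207],[236,181]]])
E
python3 fit.py
```

```text
top [0.758 0.164 0.018]
top [ 0.711 -0.209  0.018]
top [ 0.474 -0.178  0.018]
top [0.526 0.193 0.018]
scene [0.765 0.159 0.018]
scene [ 0.72  -0.217  0.018]
scene [ 0.489 -0.184  0.018]
bar [[0.645, 0.182, 0.319], [0.593, -0.193, 0.319], [0.557, -0.189, 0.319], [0.613, 0.185, 0.319]]
```

```bash
cat > fit2.py <<'E'
from h import *
T=cam("top");S=cam("scene")
B=np.array([[.09,.19,.018],[.09,-.19,.018],[-.15,-.19,.018],[-.15,.19,.018]])
uT=np.array([[270,146],[429,161],[420,262],[259,244]]);uS=np.array([[444,311],[320,400],[248,337]])
f=lambda p:np.r_[(proj(T,w(p,B))-uT).ravel(),(proj(S,w(p,B[:3]))-uS).ravel()]
r=least_squares(f,[.647,-.01,-.12]);p=r.x;print(p.round(4),r.fun.round(1))
np.save("p.npy",p)
bu=np.array([[238,163],[455,186],[454,207],[236,181]])
g=lambda b:(proj(T,w(p,[[b[0]+.018,b[1],.319],[b[0]+.018,-b[1],.319],[b[0]-.018,-b[1],.319],[b[0]-.018,b[1],.319]]))-bu).ravel()
r=least_squares(g,[-.045,.184]);print("bar x,halflen",r.x.round(4),r.fun.round(1))
# along-axis of cap centre, collar
for n,c,m in(("top",T,(342,222.7)),("scene",S,(325.9,227.8))):
    ss=np.arange(.12,.27,.002);d=np.linalg.norm(proj(c,w(p,[ax(s) for s in ss]))-m,axis=1);print(n,"cap s",ss[d.argmin()],d.min())
def kn(th,s=.171):return ax(s)+np.array([0,.065,0])-.065*(np.cos(th)*XL+np.sin(th)*np.array([0,1,0]))
for th in(0,.3,.6):print(th,proj(T,w(p,kn(th))),proj(S,w(p,kn(th))))
for s in(.12,.16,.18,.2,.22,.24):print(s,proj(T,w(p,ax(s))),proj(S,w(p,ax(s))))
E
python3 fit2.py
python3 - <<'E'
import cv2
a=cv2.imread('pics/scene1.png')[190:320,270:420];b=cv2.imread('pics/top1.png')[150:260,260:410]
cv2.imwrite('pics/c1.png',cv2.hconcat([cv2.resize(a,(400,347),interpolation=2)[:290],cv2.resize(b,(400,290),interpolation=2)]))
E
```

```text
[ 0.6504 -0.0127 -0.1269] [-0.1 -2.4  1.3 -2.2  1.9 -1.5 -0.7  0.2  0.6 -2.6 -0.3 -2.6 -2.7 -2.7]
bar x,halflen [-0.0494  0.1891] [ 1.6  0.7  2.  -1.3  1.4 -1.8  1.1  3. ]
top cap s 0.2320000000000001 0.9000443468409577
scene cap s 0.20200000000000007 0.18974766986359354
0 [[308.79645896 238.60152993]] [[335.01628763 233.35786447]]
0.3 [[318.39556997 238.22205065]] [[329.52404124 236.28297459]]
0.6 [[327.39561739 235.21800108]] [[325.95541281 238.8053256 ]]
0.12 [[344.7659384 203.0718669]] [[339.06547389 264.29605137]]
0.16 [[344.14460054 209.61388325]] [[332.7771547  246.61509748]]
0.18 [[343.81606364 213.07302186]] [[329.60348126 237.69163605]]
0.2 [[343.47468342 216.66738672]] [[326.40988489 228.71215703]]
0.22 [[343.11969175 220.40506541]] [[323.19617739 219.67613129]]
0.24 [[342.75025801 224.29480355]] [[319.9621682  210.58302301]]
```

View pics/c1.png

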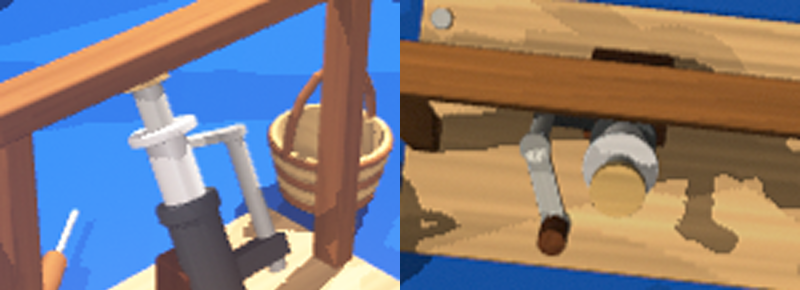

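Emit:
move_arm:
  dp:
    - [0,0,-1.5]
    - [0,0,-3]
    - [0,0,-4.5]
    - [0,0,-6]
    - [0,0,-7.5]
  turn: [0,0,0,0,0]
  jaw: [-1,-1,-1,-1,-1]

```text
time: 1.0
position: [0.2468, -0.6009, 0.4185]
tool_rot: [3.081, 0.608, 0.0]
ft_force: [0.5, -1.5, 0.1]
grip_width: 0.631
```

Emit:
move_arm:
  dp:
    - [0,0,-1.5]
    - [0,0,-3]
    - [0,0,-4.5]
    - [0,0,-6]
    - [0,0,-7.5]
  turn: [0,0,0,0,0]
  jaw: [-1,-1,-1,-1,-1]

```text
time: 1.5
position: [0.2391, -0.583, 0.5535]
tool_rot: [3.023, 0.595, 0.017]
ft_force: [0.0, -0.7, 0.3]
grip_width: 0.175
```

```bash
cat > st.py <<'E'
from h import *
from scipy.spatial.transform import Rotation as R
s=ctrl.get_state();M=R.from_rotvec(s["tool_rot"]).as_matrix()
print(s["time"],"q",s["joint_positions"].round(3),"p",s["position"].round(4),"F",s["ft_force"].round(1));print(M.round(3))
E
python3 st.py
```

```text
1.5 q [ 1.023e+00  3.640e-01  2.170e-01  6.700e-01 -8.900e-02  2.053e+00
 -1.000e-03] p [ 0.2391 -0.583   0.5535] F [ 0.  -0.7  0.3]
[[ 0.925  0.378  0.022]
 [ 0.379 -0.924 -0.057]
 [-0.001  0.061 -0.998]]
```

Emit:
move_arm:
  dp:
    - [0,0,-1.5]
    - [0,0,-3]
    - [0,0,-4.5]
  turn: [0,0,0]
  jaw: [-1,-1,-1]

```text
time: 1.8
position: [0.2306, -0.5612, 0.5909]
tool_rot: [2.967, 0.587, 0.036]
ft_force: [-0.6, 1.1, 0.1]
grip_width: 0.013
```

```bash
python3 st.py
```

```text
1.8 q [ 9.940e-01  2.950e-01  2.430e-01  6.810e-01 -8.600e-02  2.053e+00
 -2.000e-03] p [ 0.2306 -0.5612  0.5909] F [-0.6  1.1  0.1]
[[ 0.925  0.378  0.046]
 [ 0.381 -0.918 -0.11 ]
 [ 0.001  0.119 -0.993]]
```

Emit:
move_arm:
  dp:
    - [0,0,1]
    - [0,0,2]
    - [0,0,3]
  turn: [0,0,0]
  jaw: [-1,-1,-1]

```text
time: 2.1
position: [0.235, -0.5714, 0.4981]
tool_rot: [2.97, 0.587, 0.034]
ft_force: [0.3, -0.6, -0.2]
grip_width: 0.003
```

```bash
python3 st.py
```

```text
2.1 q [ 0.961  0.199  0.23   1.003 -0.047  1.828 -0.012] p [ 0.235  -0.5714  0.4981] F [ 0.3 -0.6 -0.2]
[[ 0.925  0.378  0.044]
 [ 0.381 -0.919 -0.107]
 [ 0.     0.116 -0.993]]
```

Emit:
move_arm:
  dp:
    - [1.2,-1.0,-0.1]
    - [2.4,-2.0,-0.2]
    - [3.6,-3.0,-0.3]
    - [4.8,-4.0,-0.4]
    - [6,-5,-0.5]
  turn: [0,0,0,0,0]
  jaw: [-1,-1,-1,-1,-1]

```text
time: 2.6
position: [0.3445, -0.3616, 0.4966]
tool_rot: [2.97, 0.587, 0.033]
ft_force: [0.3, -1.3, -0.1]
grip_width: 0.009
```

Emit:
move_arm:
  dp:
    - [1.2,-1.0,-0.1]
    - [2.4,-2.0,-0.2]
    - [3.6,-3.0,-0.3]
    - [4.8,-4.0,-0.4]
    - [6,-5,-0.5]
  turn: [0,0,0,0,0]
  jaw: [-1,-1,-1,-1,-1]

```text
time: 3.1
position: [0.4535, -0.154, 0.4941]
tool_rot: [2.969, 0.587, 0.033]
ft_force: [0.7, -0.8, -0.6]
grip_width: 0.008
```

Emit:
move_arm:
  dp:
    - [1.2,-1.0,-0.1]
    - [2.4,-2.0,-0.2]
    - [3.6,-3.0,-0.3]
    - [4.8,-4.0,-0.4]
    - [6,-5,-0.5]
  turn: [0,0,0,0,0]
  jaw: [-1,-1,-1,-1,-1]

```text
time: 3.6
position: [0.5627, 0.0534, 0.4916]
tool_rot: [2.969, 0.586, 0.033]
ft_force: [0.6, 0.1, 0.2]
grip_width: 0.009
```

Emit:
move_arm:
  dp:
    - [0,0,0]
    - [0,0,0]
    - [0,0,0]
    - [0,0,0]
    - [0,0,0]
  turn: [1.5,3,4.5,6,6]
  jaw: [-1,-1,-1,-1,-1]

```text
time: 4.1
position: [0.5622, 0.0519, 0.4914]
tool_rot: [3.029, -0.202, 0.076]
ft_force: [-0.3, 0.0, -0.6]
grip_width: -0.002
```

```bash
python3 st.py
```

```text
4.1 q [ 0.149  0.179 -0.466  1.052  0.209  1.915 -1.943] p [0.5622 0.0519 0.4914] F [-0.3  0.  -0.6]
[[ 0.99  -0.135  0.043]
 [-0.13  -0.986 -0.108]
 [ 0.057  0.102 -0.993]]
```

Emit:
move_arm:
  dp:
    - [0,0,-1.5]
    - [0,0,-3]
    - [0,0,-4.5]
    - [0,0,-6]
    - [0,0,-7.5]
  turn: [0,0,0,0,0]
  jaw: [-1,-1,-1,-1,-1]

```text
time: 4.6
position: [0.5656, 0.0559, 0.5479]
tool_rot: [3.027, -0.201, 0.055]
ft_force: [-0.0, -0.4, -0.3]
grip_width: 0.004
```

```bash
python3 st.py
```

```text
4.6 q [-0.508  0.241  0.416  0.859  0.017  2.044 -1.799] p [0.5656 0.0559 0.5479] F [-0.  -0.4 -0.3]
[[ 0.991 -0.134  0.029]
 [-0.13  -0.985 -0.109]
 [ 0.043  0.105 -0.994]]
```

Emit:
move_arm:
  dp:
    - [0,0,-1.5]
    - [0,0,-3]
    - [0,0,-4.5]
    - [0,0,-6]
    - [0,0,-7.5]
  turn: [0,0,0,0,0]
  jaw: [-1,-1,-1,-1,-1]

```text
time: 5.1
position: [0.5475, 0.0601, 0.5896]
tool_rot: [3.033, -0.195, 0.159]
ft_force: [0.5, 1.2, 0.1]
grip_width: 0.003
```

```bash
python3 st.py
```

```text
5.1 q [-0.863  0.224  0.887  0.845 -0.078  2.052 -1.736] p [0.5475 0.0601 0.5896] F [0.5 1.2 0.1]
[[ 0.986 -0.132  0.098]
 [-0.122 -0.987 -0.105]
 [ 0.11   0.091 -0.99 ]]
```

Emit:
move_arm:
  dp:
    - [0,0,-1.5]
    - [0,0,-3]
    - [0,0,-4.5]
    - [0,0,-6]
    - [0,0,-7.5]
  turn: [0,0,0,0,0]
  jaw: [-1,-1,-1,-1,-1]

```text
time: 5.6
position: [0.5138, 0.1357, 0.6368]
tool_rot: [3.06, 0.021, 0.309]
ft_force: [0.2, 0.5, -0.7]
grip_width: 0.007
```

```bash
python3 st.py
```

```text
5.6 q [-1.301  0.199  1.239  0.823 -0.121  2.052 -1.709] p [0.5138 0.1357 0.6368] F [ 0.2  0.5 -0.7]
[[ 0.98   0.007  0.2  ]
 [ 0.02  -0.998 -0.064]
 [ 0.199  0.067 -0.978]]
```

Emit:
move_arm:
  dp:
    - [0,0,-1.5]
    - [0,0,-3]
    - [0,0,-4.5]
    - [0,0,-6]
    - [0,0,-7.5]
  turn: [0,0,0,0,0]
  jaw: [-1,-1,-1,-1,-1]

```text
time: 6.1
position: [0.4931, 0.1357, 0.6683]
tool_rot: [3.06, 0.018, 0.403]
ft_force: [-0.0, 0.0, -1.0]
grip_width: 0.006
```

```bash
python3 st.py
```

```text
6.1 q [-1.469  0.105  1.24   0.813  0.016  2.052 -1.792] p [0.4931 0.1357 0.6683] F [-0.  0. -1.]
[[ 0.966  0.005  0.259]
 [ 0.019 -0.998 -0.053]
 [ 0.258  0.056 -0.964]]
```

Emit:
move_arm:
  dp:
    - [0,0,-1.5]
    - [0,0,-3]
    - [0,0,-4.5]
    - [0,0,-6]
    - [0,0,-7.5]
  turn: [0,0,0,0,0]
  jaw: [-1,-1,-1,-1,-1]

```text
time: 6.6
position: [0.4929, 0.1401, 0.6975]
tool_rot: [3.06, 0.021, 0.496]
ft_force: [0.7, 0.0, -0.9]
grip_width: 0.004
```

Emit:
move_arm:
  dp:
    - [0,0,-1.5]
    - [0,0,-3]
    - [0,0,-4.5]
    - [0,0,-6]
    - [0,0,-7.5]
  turn: [0,0,0,0,0]
  jaw: [-1,-1,-1,-1,-1]

```text
time: 7.1
position: [0.4919, 0.1413, 0.7251]
tool_rot: [3.054, 0.015, 0.586]
ft_force: [-1.1, -0.2, 0.4]
grip_width: 0.008
```

```bash
python3 st.py
```

```text
7.1 q [-1.5    0.094  1.241  0.701  0.046  2.052 -1.809] p [0.4919 0.1413 0.7251] F [-1.1 -0.2  0.4]
[[ 0.929  0.003  0.37 ]
 [ 0.015 -0.999 -0.03 ]
 [ 0.37   0.033 -0.929]]
```

Emit:
move_arm:
  dp:
    - [0,0,-1.5]
    - [0,0,-3]
    - [0,0,-4.5]
    - [0,0,-6]
    - [0,0,-7.5]
  turn: [0,0,0,0,0]
  jaw: [-1,-1,-1,-1,-1]

```text
time: 7.6
position: [0.47, 0.1398, 0.7591]
tool_rot: [-3.054, -0.047, -0.703]
ft_force: [0.5, -0.7, -0.2]
grip_width: 0.005
```

```bash
cat >> st.py <<'E'
p=np.load("p.npy");ca,sa=np.cos(p[2]),np.sin(p[2]);Rs=np.array([[ca,-sa,0],[sa,ca,0],[0,0,1]])
L=Rs.T@(s["position"]-[p[0],p[1],0]);d=L-[0,0,.05];print("stand-local",L.round(4),"tool z along -axis,",(Rs.T@M[:,2]).round(3),"s",(d@AX).round(4),"off x',y",(d@XL).round(4),d[1].round(4))
def go(Lt): print("dp to",np.round(Lt,4),(M.T@(w(p,Lt)[0]-s["position"])/.03).round(2))
np.save("p.npy",p)
import sys
for a in sys.argv[1:]:
    v=[float(t) for t in a.split(",")]  # s, x', y
    go(ax(v[0])+v[1]*XL+np.array([0,v[2],0]))
E
python3 st.py .3,0,0 .25,0,0
```

```text
7.6 q [-1.329 -0.024  0.789  0.688  0.26   2.053 -1.907] p [0.47   0.1398 0.7591] F [ 0.5 -0.7 -0.2]
[[ 0.899  0.031  0.437]
 [ 0.027 -1.     0.014]
 [ 0.438 -0.001 -0.899]]
stand-local [-0.1983  0.1284  0.7591] tool z along -axis, [ 0.432  0.069 -0.899] s 0.7192 off x',y 0.1579 0.1284
dp to [-0.1408  0.      0.3149] [-5.38  4.54 13.85]
dp to [-0.1174  0.      0.2707] [-5.33  4.67 15.51]
```

Emit:
move_arm:
  dp:
    - [-0.54,0.45,1.39]
    - [-1.08,0.9,2.78]
    - [-1.62,1.35,4.17]
    - [-2.16,1.8,5.56]
    - [-2.7,2.25,6.9]
  turn: [0,0,0,0,0]
  jaw: [-1,-1,-1,-1,-1]

```text
time: 8.1
position: [0.4831, 0.0883, 0.6101]
tool_rot: [-3.056, -0.04, -0.709]
ft_force: [-0.1, 0.5, 0.3]
grip_width: 0.007
```

Emit:
move_arm:
  dp:
    - [-0.54,0.45,1.2]
    - [-1.08,0.9,2.4]
    - [-1.62,1.35,3.6]
    - [-2.16,1.8,4.8]
    - [-2.7,2.25,5.8]
  turn: [0,0,0,0,1.6]
  jaw: [-1,-1,-1,-1,-1]

```text
time: 8.6
position: [0.5028, 0.063, 0.524]
tool_rot: [-3.048, 0.077, -0.683]
ft_force: [-0.1, 0.4, 0.1]
grip_width: 0.003
```

```bash
python3 st.py .3,0,0 .25,0,0
python3 - <<'E'
from h import *
import cv2
p=np.load("p.npy")
ims=[]
for n in("wrist","top"):
    c=cam(n);im=ctrl.get_image(n)[:,:,::-1].copy()
    for t in("cap_top","collar_top","knob_mid"):
        print(n,t,[(np.round(d["rect"],1).tolist(),round(d["confidence"],2)) for d in ctrl.look_for(n,t)[:1]])
    for s in(.12,.178,.232):
        u=proj(c,w(p,ax(s)))[0];print(s,u.round(1));cv2.circle(im,tuple(int(round(v)) for v in u),2,(0,0,255),-1)
    ims.append(im)
cv2.imwrite("pics/w2.png",cv2.hconcat([cv2.resize(ims[0],(400,300)),cv2.resize(ims[1][130:280,230:430],(400,300))]))
E
```

```text
8.6 q [ 0.042 -0.302 -0.199  1.489  0.005  1.512 -1.782] p [0.5028 0.063  0.524 ] F [-0.1  0.4  0.1]
[[ 0.903 -0.044  0.427]
 [-0.052 -0.999  0.005]
 [ 0.426 -0.027 -0.904]]
stand-local [-0.156   0.0564  0.524 ] tool z along -axis, [ 0.423  0.059 -0.904] s 0.4917 off x',y 0.0848 0.0564
dp to [-0.1408  0.      0.3149] [-2.63  2.1   6.4 ]
dp to [-0.1174  0.      0.2707] [-2.55  2.21  8.07]
wrist cap_top [([372.6, 253.9, 29.4, 34.4], 0.91)]
wrist collar_top [([370.2, 246.2, 39.4, 48.2], 0.86)]
wrist knob_mid [([328.5, 253.6, 26.7, 55.3], 0.69)]
0.12 [369.4 231.7]
0.178 [371.9 244.3]
0.232 [374.8 258.7]
top cap_top [([343.0, 220.9, 19.6, 21.5], 0.68)]
top collar_top [([340.7, 214.9, 27.8, 35.8], 0.76)]
top knob_mid [([313.8, 214.9, 14.5, 29.9], 0.86)]
0.12 [344.8 203.1]
0.178 [343.8 212.7]
0.232 [342.9 222.7]
```

View pics/w2.png

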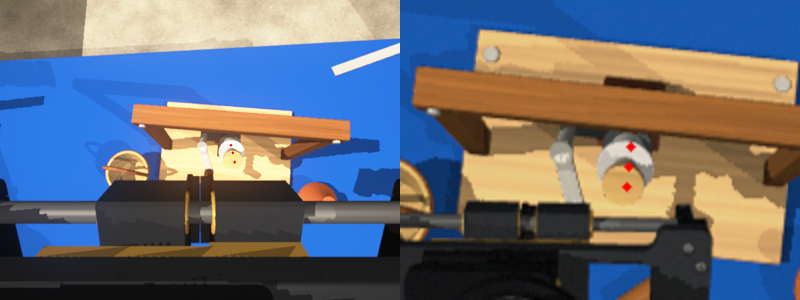

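Emit:
move_arm:
  dp:
    - [-0.5,0.4,1.2]
    - [-1.0,0.8,2.4]
    - [-1.5,1.2,3.6]
    - [-2.0,1.7,4.9]
    - [-2.6,2.1,6.2]
  turn: [0,0,0,0,0]
  jaw: [-1,-1,-1,-1,-1]

```text
time: 9.5
position: [0.5312, 0.0125, 0.2923]
tool_rot: [-3.068, 0.065, -0.608]
ft_force: [0.9, 1.2, 1.0]
grip_width: 0.007
```

```bash
python3 st.py .25,0,0 .19,0,0
```

```text
9.5 q [ 0.432 -0.3   -0.413  1.917 -0.144  1.111 -1.562] p [0.5312 0.0125 0.2923] F [0.9 1.2 1. ]
[[ 0.924 -0.038  0.381]
 [-0.043 -0.999  0.005]
 [ 0.381 -0.021 -0.924]]
stand-local [-0.1214  0.0099  0.2923] tool z along -axis, [ 0.378  0.053 -0.924] s 0.2709 off x',y 0.0065 0.0099
dp to [-0.1174  0.      0.2707] [-0.17  0.35  0.7 ]
dp to [-0.0892  0.      0.2178] [0.02 0.48 2.68]
```

Emit:
move_arm:
  dp:
    - [-0.1,0.2,0.3]
    - [-0.2,0.35,0.6]
    - [-0.2,0.35,0.6]
  turn: [0,0,0]
  jaw: [-1,-1,-1]

```text
time: 9.8
position: [0.5329, 0.0016, 0.2764]
tool_rot: [-3.067, 0.069, -0.611]
ft_force: [-0.2, -0.4, 0.6]
grip_width: 0.002
```

```bash
python3 st.py .2,-.003,0 .17,-.003,0 .139,-.003,0
python3 - <<'E'
from h import *
import cv2
im=[ctrl.get_image(n)[:,:,::-1] for n in("wrist","scene")]
cv2.imwrite("pics/w3.png",cv2.hconcat([cv2.resize(im[0][60:420],(400,225)),cv2.resize(im[1][150:330,220:540],(400,225))]))
E
```

```text
9.8 q [ 0.435 -0.293 -0.399  1.945 -0.146  1.076 -1.543] p [0.5329 0.0016 0.2764] F [-0.2 -0.4  0.6]
[[ 0.923 -0.041  0.383]
 [-0.046 -0.999  0.005]
 [ 0.383 -0.022 -0.924]]
stand-local [-0.1183 -0.0007  0.2764] tool z along -axis, [ 0.379  0.053 -0.924] s 0.2555 off x',y 0.0018 -0.0007
dp to [-0.0965  0.      0.2252] [0.02 0.08 1.85]
dp to [-0.0825  0.      0.1987] [0.11 0.14 2.85]
dp to [-0.0679  0.      0.1713] [0.21 0.2  3.87]
```

View pics/w3.png

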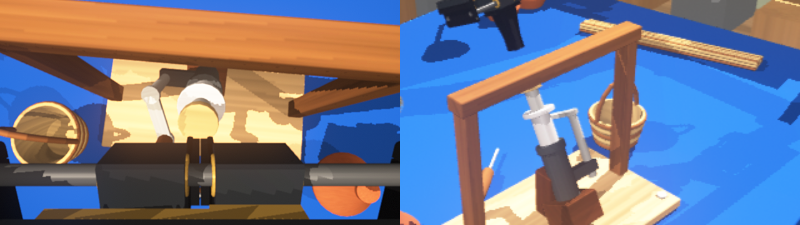

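Emit:
move_arm:
  dp:
    - [0,0.03,0.5]
    - [0.02,0.05,1.0]
    - [0.02,0.08,1.4]
    - [0.02,0.08,1.85]
    - [0.02,0.08,1.85]
  turn: [0,0,0,0,0]
  jaw: [-1,-1,-1,-1,-1]

```text
time: 10.4
position: [0.5535, -0.0012, 0.2222]
tool_rot: [-3.068, 0.071, -0.605]
ft_force: [-0.7, -0.6, -0.0]
grip_width: 0.008
```

```bash
python3 st.py .185,-.003,0 .17,-.003,0 .139,-.003,0;  python3 - <<'E'
from h import *
import cv2
im=[ctrl.get_image(n)[:,:,::-1] for n in("wrist","scene")]
cv2.imwrite("pics/w4.png",cv2.hconcat([cv2.resize(im[0][100:400,120:520],(400,300)),cv2.resize(im[1][180:330,270:470],(400,300))]))
E
```

```text
10.4 q [ 0.442 -0.217 -0.429  1.995 -0.117  0.956 -1.565] p [ 0.5535 -0.0012  0.2222] F [-0.7 -0.6 -0. ]
[[ 0.924 -0.042  0.379]
 [-0.047 -0.999  0.005]
 [ 0.379 -0.022 -0.925]]
stand-local [-0.0976 -0.0008  0.2222] tool z along -axis, [ 0.376  0.053 -0.925] s 0.1979 off x',y -0.0053 -0.0008
dp to [-0.0895  0.      0.2119] [0.12 0.   0.42]
dp to [-0.0825  0.      0.1987] [0.17 0.03 0.92]
dp to [-0.0679  0.      0.1713] [0.27 0.09 1.94]
```

View pics/w4.png

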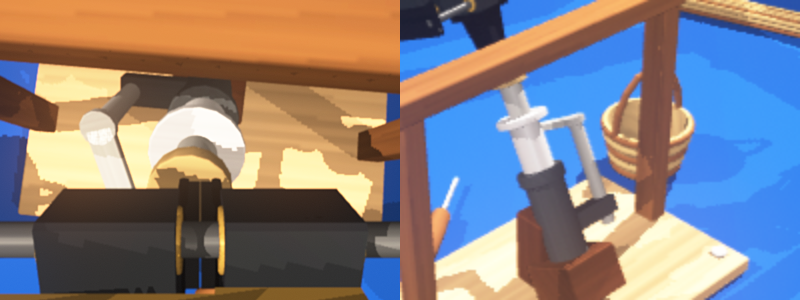

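Run:
```python
from h import *
p=np.load("p.npy");t=np.linspace(0,2*np.pi,40)
def circ(s,r): return w(p,[ax(s)+r*(np.cos(a)*XL+np.sin(a)*np.array([0,1,0])) for a in t])
st=ctrl.get_state()["position"]
for n in("wrist","scene","top"):
    c=cam(n);ctrl.get_image(n);print(n,"tcp",proj(c,[st]).round(1))
    for k in("cap_top","collar_top","knob_mid"):
        d=ctrl.masks_of(n,k)
        if d:
            r=d[0]["region"];ys,xs=np.nonzero(r);print(k,round(d[0]["confidence"],2),"x",xs.min(),xs.max(),"y",ys.min(),ys.max())
    for nm,rr,S in(("cap",.02,(.19,.2,.21,.22,.23)),("col",.028,(.16,.17,.18,.19))):
        for s in S:
            u=proj(c,circ(s,rr));print(nm,s,"x",u[:,0].min().round(1),u[:,0].max().round(1),"y",u[:,1].min().round(1),u[:,1].max().round(1))
```

```text
wrist tcp [[320.2 278. ]]
cap_top 0.93 x 267 351 y 236 295
collar_top 0.84 x 267 364 y 199 298
knob_mid 0.78 x 200 254 y 209 288
cap 0.19 x 283.4 356.5 y 228.5 295.1
cap 0.2 x 280.7 357.0 y 235.2 304.2
cap 0.21 x 277.7 357.6 y 242.5 314.2
cap 0.22 x 274.3 358.3 y 250.5 325.1
cap 0.23 x 270.7 359.1 y 259.5 337.1
col 0.16 x 277.6 368.1 y 198.9 283.1
col 0.17 x 275.0 369.1 y 203.6 290.5
col 0.18 x 272.1 370.1 y 208.6 298.6
col 0.19 x 269.0 371.3 y 214.1 307.4
scene tcp [[324.9 229.6]]
cap_top 0.57 x 319 334 y 219 238
collar_top 0.61 x 318 346 y 218 266
knob_mid 0.65 x 341 360 y 238 244
cap 0.19 x 318.9 337.1 y 229.7 236.7
cap 0.2 x 317.3 335.5 y 225.3 232.2
cap 0.21 x 315.7 333.9 y 220.8 227.7
cap 0.22 x 314.1 332.3 y 216.3 223.1
cap 0.23 x 312.5 330.7 y 211.8 218.6
col 0.16 x 320.1 345.5 y 241.7 251.7
col 0.17 x 318.5 343.9 y 237.3 247.2
col 0.18 x 316.9 342.3 y 232.8 242.7
col 0.19 x 315.3 340.7 y 228.4 238.1
top tcp [[343.8 218.8]]
cap_top 0.46 x 336 348 y 208 217
collar_top 0.63 x 329 356 y 196 217
knob_mid 0.54 x 306 317 y 200 216
cap 0.19 x 333.3 354.1 y 205.0 224.5
cap 0.2 x 333.0 354.0 y 206.8 226.4
cap 0.21 x 332.7 353.9 y 208.5 228.4
cap 0.22 x 332.4 353.8 y 210.3 230.3
cap 0.23 x 332.1 353.8 y 212.2 232.3
col 0.16 x 330.0 358.3 y 196.2 222.8
col 0.17 x 329.7 358.3 y 197.8 224.6
col 0.18 x 329.4 358.3 y 199.4 226.5
col 0.19 x 329.1 358.2 y 201.1 228.4
```

```bash
python3 - <<'E'
import numpy as np
p=np.load("p.npy");p[0]+=.0043;p[1]+=.0025;np.save("p.npy",p)
E
python3 st.py .2,-.003,0 .185,-.003,0 .139,-.003,0
```

```text
11.1 q [ 0.442 -0.219 -0.429  1.995 -0.118  0.957 -1.564] p [ 0.5534 -0.0016  0.2233] F [ 0.1 -0.5  0.5]
[[ 0.924 -0.043  0.381]
 [-0.048 -0.999  0.004]
 [ 0.38  -0.022 -0.925]]
stand-local [-0.1016 -0.0043  0.2233] tool z along -axis, [ 0.377  0.052 -0.925] s 0.2007 off x',y -0.0083 -0.0043
dp to [-0.0965  0.      0.2252] [ 0.19 -0.13  0.01]
dp to [-0.0895  0.      0.2119] [ 0.24 -0.1   0.51]
dp to [-0.0679  0.      0.1713] [ 0.39 -0.01  2.03]
```

Emit:
move_arm:
  dp:
    - [0,0,-0.7]
    - [0,0,-1.4]
    - [0.1,-0.1,-1.4]
    - [0.1,-0.12,-1.4]
  turn: [0,0,0,0]
  jaw: [-1,-1,-1,-1]

```text
time: 11.5
position: [0.5409, 0.0021, 0.2637]
tool_rot: [-3.068, 0.071, -0.608]
ft_force: [0.3, 0.4, 0.1]
grip_width: 0.006
```

```bash
python3 st.py .205,0,0 .185,0,0;python3 - <<'E'
from h import *
import cv2
ctrl.get_image("wrist");d=ctrl.masks_of("wrist","cap_top")
for m in d[:2]:
    ys,xs=np.nonzero(m["region"]);print(m["confidence"],xs.min(),xs.max(),ys.min(),ys.max())
    for y in range(ys.min(),ys.max(),6): 
        x=xs[ys==y];print(y,x.min(),x.max(),end=' | ')
p=np.load("p.npy");t=np.linspace(0,2*np.pi,40);c=cam("wrist")
for s in(.19,.2,.21,.22,.23):
    u=proj(c,w(p,[ax(s)+.02*(np.cos(a)*XL+np.sin(a)*np.array([0,1,0])) for a in t]));print(s,u.min(0).round(),u.max(0).round())
cv2.imwrite("pics/w5.png",ctrl.get_image("wrist")[:,:,::-1][150:400,150:500])
E
```

```text
11.5 q [ 0.432 -0.268 -0.407  1.952 -0.134  1.046 -1.556] p [0.5409 0.0021 0.2637] F [0.3 0.4 0.1]
[[ 0.923 -0.042  0.382]
 [-0.047 -0.999  0.004]
 [ 0.381 -0.022 -0.924]]
stand-local [-0.1144 -0.0022  0.2637] tool z along -axis, [ 0.378  0.052 -0.924] s 0.2424 off x',y -0.0007 -0.0022
dp to [-0.0962  0.      0.231 ] [0.15 0.   1.24]
dp to [-0.0869  0.      0.2133] [0.21 0.04 1.9 ]
0.81 283 353 225 288
225 317 327 | 231 308 336 | 237 299 339 | 243 292 344 | 249 288 348 | 255 286 351 | 261 284 352 | 267 283 353 | 273 284 352 | 279 286 350 | 285 289 347 | 0.19 [291. 209.] [352. 267.]
0.2 [289. 214.] [352. 273.]
0.21 [286. 219.] [353. 280.]
0.22 [284. 225.] [353. 288.]
0.23 [281. 231.] [353. 296.]
```

View pics/w5.png

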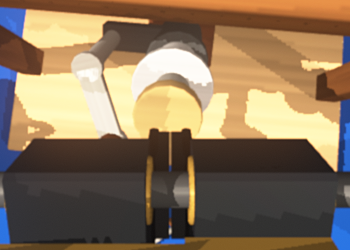

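Emit:
move_arm:
  dp:
    - [0.1,0,0.6]
    - [0.15,0,1.0]
    - [0.18,0.02,1.3]
    - [0.2,0.03,1.6]
  turn: [0,0,0,0]
  jaw: [-1,-1,-1,-1]

```text
time: 12.05
position: [0.5638, 0.0005, 0.2199]
tool_rot: [-3.069, 0.072, -0.604]
ft_force: [-4.2, -0.2, 3.1]
grip_width: 0.004
```

```bash
cat > cap.py <<'E'
from h import *
import cv2,sys
p=np.load("p.npy");t=np.linspace(0,2*np.pi,40);c=cam("wrist");im=ctrl.get_image("wrist")[:,:,::-1].copy()
for k in("cap_top","collar_top"):
  for m in ctrl.masks_of("wrist",k)[:1]:
    ys,xs=np.nonzero(m["region"]);print(k,round(m["confidence"],2),xs.min(),xs.max(),ys.min(),ys.max())
for r,S in((.02,(.14,.16,.18,.2,.21,.22)),(.028,(.13,.15,.16,.17,.18))):
  for s in S:
    u=proj(c,w(p,[ax(s)+r*(np.cos(a)*XL+np.sin(a)*np.array([0,1,0])) for a in t]));print(r,s,u.min(0).round(),u.max(0).round())
E
python3 st.py .2,0,0 .185,0,0;python3 cap.py
```

```text
12.05 q [ 0.435 -0.189 -0.435  1.979 -0.099  0.947 -1.584] p [5.638e-01 5.000e-04 2.199e-01] F [-4.2 -0.2  3.1]
[[ 0.924 -0.043  0.379]
 [-0.048 -0.999  0.004]
 [ 0.378 -0.022 -0.925]]
stand-local [-0.0915 -0.0009  0.2199] tool z along -axis, [ 0.375  0.052 -0.925] s 0.193 off x',y -0.001 -0.0009
dp to [-0.0939  0.      0.2266] [ 0.01 -0.04 -0.23]
dp to [-0.0869  0.      0.2133] [ 0.06 -0.01  0.26]
cap_top 0.72 277 352 254 298
collar_top 0.79 271 369 212 290
0.02 0.14 [293. 211.] [354. 267.]
0.02 0.16 [289. 221.] [355. 281.]
0.02 0.18 [285. 232.] [356. 297.]
0.02 0.2 [279. 246.] [357. 316.]
0.02 0.21 [276. 254.] [358. 327.]
0.02 0.22 [272. 263.] [358. 338.]
0.028 0.13 [283. 194.] [366. 272.]
0.028 0.15 [279. 203.] [367. 285.]
0.028 0.16 [276. 208.] [368. 292.]
0.028 0.17 [273. 213.] [369. 300.]
0.028 0.18 [270. 218.] [370. 309.]
```

Emit:
move_arm:
  dp:
    - [0.02,0,0.2]
    - [0.04,0,0.35]
    - [0.06,0,0.5]
  turn: [0,0,0]
  jaw: [-1,-1,-1]

```text
time: 12.5
position: [0.5718, 0.0, 0.2082]
tool_rot: [-3.069, 0.073, -0.608]
ft_force: [-2.2, -1.6, 3.4]
grip_width: 0.004
```

```bash
python3 st.py .17,0,0;python3 cap.py
python3 - <<'E'
from h import *
import cv2
a=ctrl.get_image("wrist")[:,:,::-1];b=ctrl.get_image("scene")[:,:,::-1]
cv2.imwrite("pics/w6.png",cv2.hconcat([cv2.resize(a[170:320,220:420],(400,300)),cv2.resize(b[190:310,280:440],(400,300))]))
E
```

```text
12.5 q [ 0.435 -0.164 -0.443  1.984 -0.085  0.916 -1.596] p [0.5718 0.     0.2082] F [-2.2 -1.6  3.4]
[[ 0.923 -0.043  0.381]
 [-0.048 -0.999  0.003]
 [ 0.381 -0.021 -0.924]]
stand-local [-0.0835 -0.0004  0.2082] tool z along -axis, [ 0.378  0.051 -0.924] s 0.1789 off x',y 0.0005 -0.0004
dp to [-0.0798  0.      0.2001] [0.01 0.   0.3 ]
cap_top 0.61 280 351 266 299
collar_top 0.86 267 371 222 300
0.02 0.14 [291. 220.] [355. 279.]
0.02 0.16 [287. 231.] [356. 294.]
0.02 0.18 [282. 245.] [357. 312.]
0.02 0.2 [275. 261.] [359. 334.]
0.02 0.21 [272. 270.] [359. 346.]
0.02 0.22 [268. 281.] [360. 360.]
0.028 0.13 [281. 203.] [367. 283.]
0.028 0.15 [276. 212.] [369. 298.]
0.028 0.16 [273. 218.] [370. 306.]
0.028 0.17 [270. 223.] [371. 315.]
0.028 0.18 [267. 230.] [373. 325.]
```

View pics/w6.png

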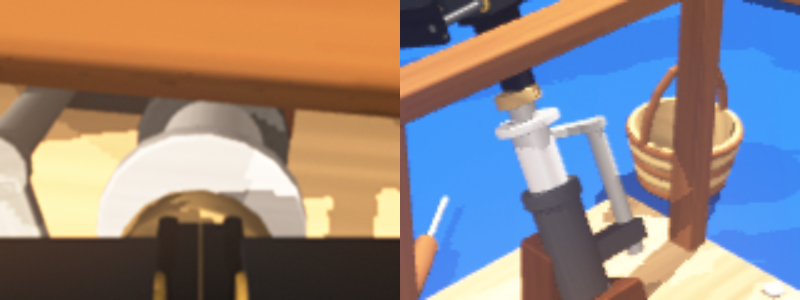

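Emit:
move_arm:
  dp:
    - [0,0,0.2]
    - [0.0,0,0.4]
    - [0.01,0,0.6]
    - [0.01,0,0.6]
  turn: [0,0,0,0]
  jaw: [-1,-1,-1,-1]

```text
time: 13.15
position: [0.5797, 0.0004, 0.1916]
tool_rot: [-3.068, 0.073, -0.609]
ft_force: [-0.1, -1.2, 1.9]
grip_width: 0.003
```

```bash
python3 st.py .155,-.003,0 .139,-.003,0
```

```text
13.15 q [ 0.435 -0.134 -0.452  1.994 -0.068  0.877 -1.61 ] p [5.797e-01 4.000e-04 1.916e-01] F [-0.1 -1.2  1.9]
[[ 0.923 -0.043  0.382]
 [-0.048 -0.999  0.004]
 [ 0.382 -0.022 -0.924]]
stand-local [-0.0758  0.001   0.1916] tool z along -axis, [ 0.379  0.052 -0.924] s 0.1606 off x',y -0.0004 0.001
dp to [-0.0754  0.      0.1854] [-0.07  0.04  0.19]
dp to [-0.0679  0.      0.1713] [-0.02  0.07  0.72]
```

```bash
python3 cap.py
python3 - <<'E'
from h import *
import cv2
a=ctrl.get_image("wrist")[:,:,::-1];b=ctrl.get_image("scene")[:,:,::-1]
cv2.imwrite("pics/w7.png",cv2.hconcat([cv2.resize(a[170:320,220:420],(400,300)),cv2.resize(b[190:310,280:440],(400,300))]))
E
```

```text
cap_top 0.79 282 355 265 288
collar_top 0.84 266 374 239 298
0.02 0.14 [290. 229.] [359. 292.]
0.02 0.16 [285. 242.] [360. 310.]
0.02 0.18 [279. 258.] [362. 331.]
0.02 0.2 [272. 277.] [363. 356.]
0.02 0.21 [268. 288.] [365. 371.]
0.02 0.22 [263. 301.] [366. 387.]
0.028 0.13 [279. 210.] [372. 296.]
0.028 0.15 [273. 221.] [374. 313.]
0.028 0.16 [270. 227.] [375. 322.]
0.028 0.17 [266. 234.] [377. 333.]
0.028 0.18 [263. 242.] [378. 344.]
```

View pics/w7.png

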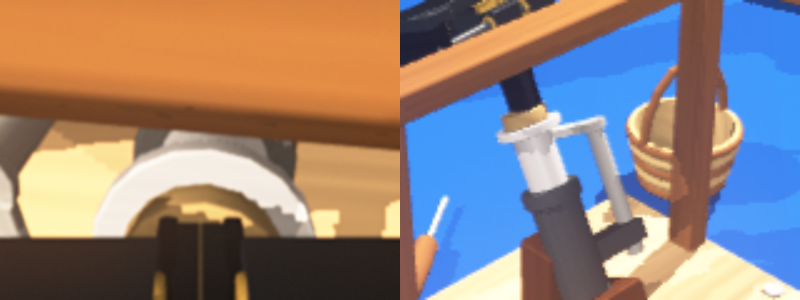

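Emit:
move_arm:
  dp:
    - [-0.05,0,0.15]
    - [-0.1,0,0.3]
    - [-0.1,0,0.4]
  turn: [0,0,0]
  jaw: [-1,-1,-1]

```text
time: 13.7
position: [0.5831, 0.0005, 0.182]
tool_rot: [-3.067, 0.072, -0.617]
ft_force: [0.1, -1.5, 7.3]
grip_width: 0.003
```

```bash
python3 st.py .135,-.007,0 .125,-.008,0 .118,-.008,0; python3 cap.py|head -2;python3 - <<'E'
from h import *
import cv2
b=ctrl.get_image("scene")[:,:,::-1]
cv2.imwrite("pics/w8.png",cv2.resize(b[190:310,280:440],(640,480)))
E
```

```text
13.7 q [ 0.434 -0.122 -0.456  2.005 -0.06   0.849 -1.617] p [5.831e-01 5.000e-04 1.820e-01] F [ 0.1 -1.5  7.3]
[[ 0.921 -0.043  0.387]
 [-0.048 -0.999  0.003]
 [ 0.386 -0.021 -0.922]]
stand-local [-0.0724  0.0015  0.182 ] tool z along -axis, [ 0.384  0.052 -0.922] s 0.1505 off x',y -0.0019 0.0015
dp to [-0.0696  0.      0.1659] [-0.13  0.07  0.53]
dp to [-0.0657  0.      0.1566] [-0.13  0.09  0.86]
dp to [-0.0625  0.      0.1504] [-0.11  0.1   1.1 ]
cap_top 0.75 283 358 262 288
collar_top 0.35 0 639 33 390
```

View pics/w8.png

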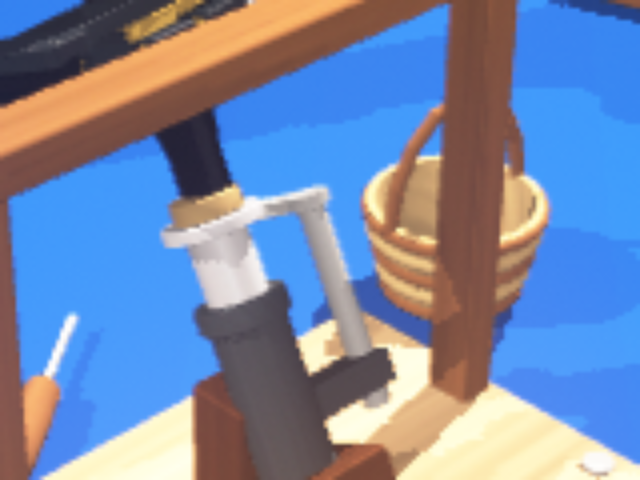

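Emit:
move_arm:
  dp:
    - [-0.04,0.02,0.2]
    - [-0.08,0.04,0.4]
    - [-0.12,0.06,0.6]
    - [-0.13,0.08,0.8]
    - [-0.13,0.08,0.86]
  turn: [0,0,0,0,0]
  jaw: [-1,-1,-1,-1,-1]

```text
time: 14.4
position: [0.5896, -0.0006, 0.1566]
tool_rot: [-3.066, 0.071, -0.617]
ft_force: [0.3, 0.1, 8.3]
grip_width: 0.01
```

```bash
python3 st.py .118,-.008,0 .113,-.008,0
```

```text
14.4 q [ 0.434 -0.083 -0.464  2.026 -0.039  0.793 -1.631] p [ 0.5896 -0.0006  0.1566] F [0.3 0.1 8.3]
[[ 0.921 -0.042  0.387]
 [-0.047 -0.999  0.004]
 [ 0.387 -0.022 -0.922]]
stand-local [-0.0658  0.0012  0.1566] tool z along -axis, [ 0.383  0.053 -0.922] s 0.125 off x',y -0.0081 0.0012
dp to [-0.0625  0.      0.1504] [0.02 0.05 0.23]
dp to [-0.0601  0.      0.146 ] [0.04 0.06 0.4 ]
```

Emit:
move_arm:
  dp:
    - [0,0.02,0.1]
    - [0.0,0.03,0.2]
    - [0.0,0.03,0.3]
  turn: [0,0,0]
  jaw: [-1,-1,-1]

```text
time: 14.7
position: [0.5935, -0.0012, 0.149]
tool_rot: [-3.065, 0.071, -0.62]
ft_force: [1.9, 0.5, 10.1]
grip_width: 0.005
```

```bash
python3 st.py .113,-.008,0
```

```text
14.7 q [ 0.434 -0.067 -0.466  2.029 -0.029  0.774 -1.638] p [ 0.5935 -0.0012  0.149 ] F [ 1.9  0.5 10.1]
[[ 0.921 -0.042  0.388]
 [-0.047 -0.999  0.004]
 [ 0.388 -0.022 -0.921]]
stand-local [-0.0618  0.0012  0.149 ] tool z along -axis, [ 0.385  0.054 -0.921] s 0.1164 off x',y -0.0081 0.0012
dp to [-0.0601  0.      0.146 ] [0.01 0.05 0.11]
```

Emit:
move_arm:
  dp:
    - [0,0.01,0.1]
    - [0.0,0.01,0.2]
    - [0.0,0.01,0.2]
  turn: [0,0,0]
  jaw: [-1,-1,-1]

```text
time: 15.0
position: [0.5955, -0.0016, 0.1447]
tool_rot: [-3.066, 0.071, -0.619]
ft_force: [-7.0, 1.7, 18.9]
grip_width: 0.005
```

```bash
python3 st.py .113,-.008,0;python3 - <<'E'
from h import *
import cv2
b=ctrl.get_image("scene")[:,:,::-1]
cv2.imwrite("pics/w9.png",cv2.resize(b[190:310,280:440],(640,480)))
E
```

```text
15.0 q [ 0.434 -0.058 -0.468  2.03  -0.021  0.765 -1.644] p [ 0.5955 -0.0016  0.1447] F [-7.   1.7 18.9]
[[ 0.921 -0.042  0.388]
 [-0.047 -0.999  0.004]
 [ 0.387 -0.022 -0.922]]
stand-local [-0.0599  0.001   0.1447] tool z along -axis, [ 0.384  0.053 -0.922] s 0.1117 off x',y -0.0084 0.001
dp to [-0.0601  0.      0.146 ] [ 0.01  0.03 -0.04]
```

View pics/w9.png

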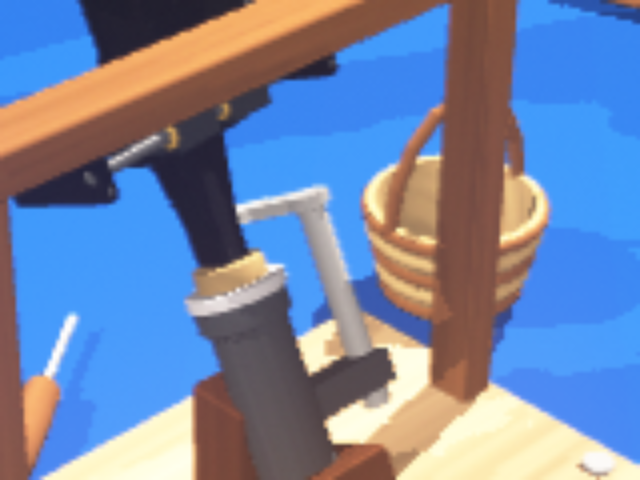

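Emit:
move_arm:
  dp:
    - [0,0,0.1]
    - [0.0,0,0.15]
    - [0.0,0,0.15]
  turn: [0,0,0]
  jaw: [-1,-1,-1]

```text
time: 15.35
position: [0.596, -0.0017, 0.1441]
tool_rot: [-3.069, 0.07, -0.617]
ft_force: [-34.2, 0.8, 48.1]
grip_width: 0.003
```

```bash
python3 st.py .113,-.008,0
```

```text
15.35 q [ 0.433 -0.055 -0.47   2.028 -0.015  0.765 -1.649] p [ 0.596  -0.0017  0.1441] F [-34.2   0.8  48.1]
[[ 0.921 -0.042  0.387]
 [-0.046 -0.999  0.002]
 [ 0.386 -0.019 -0.922]]
stand-local [-0.0593  0.001   0.1441] tool z along -axis, [ 0.383  0.05  -0.922] s 0.111 off x',y -0.0082 0.001
dp to [-0.0601  0.      0.146 ] [-0.    0.03 -0.07]
```

Emit:
move_arm:
  dp:
    - [0,0,-1]
    - [0,0,-2]
    - [0,0,-3]
    - [-0.7,0,-4]
    - [-1.4,0,-4]
  turn: [0,0,0,0,0]
  jaw: [-1,-1,-1,-1,-1]

```text
time: 15.85
position: [0.5207, -0.0056, 0.2388]
tool_rot: [-3.071, 0.085, -0.615]
ft_force: [-1.4, -0.3, 0.0]
grip_width: 0.005
```

```bash
cat > kn.py <<'E'
from h import *
p=np.load("p.npy");t=np.linspace(0,2*np.pi,40);Y=np.array([0,1,0])
def disk(c0,r): return [c0+r*(np.cos(a)*XL+np.sin(a)*Y) for a in t]
def piv(th): return np.array([0,.065,0])-.065*(np.cos(th)*XL+np.sin(th)*Y)
def bb(u): return np.r_[u.min(0),u.max(0)].round(1)
for n in("wrist","top","scene"):
  c=cam(n);ctrl.get_image(n)
  for k in("cap_top","collar_top","knob_mid"):
    for m in ctrl.masks_of(n,k)[:1]:
      ys,xs=np.nonzero(m["region"]);print(n,k,round(m["confidence"],2),xs.min(),ys.min(),xs.max(),ys.max())
  print("pred cap",bb(proj(c,w(p,disk(ax(.14),.02)))),"collar",bb(proj(c,w(p,disk(ax(.128),.028)))))
  for th in(0,.5,1,1.5,1.571): print("pred knob top/bot",th,bb(proj(c,w(p,disk(ax(.188)+piv(th),.011)))),bb(proj(c,w(p,disk(ax(.154)+piv(th),.011)))))
E
python3 st.py .16,-.065,.065; python3 kn.py
```

```text
15.85 q [ 0.267 -0.302 -0.261  2.038 -0.089  1.002 -1.591] p [ 0.5207 -0.0056  0.2388] F [-1.4 -0.3  0. ]
[[ 0.922 -0.051  0.385]
 [-0.055 -0.998 -0.002]
 [ 0.384 -0.019 -0.923]]
stand-local [-0.1335 -0.0124  0.2388] tool z along -axis, [ 0.382  0.046 -0.923] s 0.2294 off x',y -0.0293 -0.0124
dp to [-0.1325  0.065   0.1608] [-0.81 -2.52  2.54]
wrist cap_top 0.79 284 159 339 215
wrist collar_top 0.97 276 147 349 220
wrist knob_mid 0.77 199 169 262 289
pred cap [283.9 156.1 339.5 211. ] collar [275.5 142.3 350.3 216.4]
pred knob top/bot 0 [188.3 274.5 220.9 303.8] [204.9 254.2 234.  280.9]
pred knob top/bot 0.5 [234.3 267.1 267.4 297. ] [246.  247.4 275.5 274.5]
pred knob top/bot 1 [270.1 238.2 304.5 270. ] [278.2 221.2 308.7 249.9]
pred knob top/bot 1.5 [287.3 191.7 323.4 226.5] [293.7 179.5 325.5 210.7]
pred knob top/bot 1.571 [287.8 184.1 324.2 219.5] [294.1 172.8 326.2 204.3]
top cap_top 0.64 334 196 352 215
top collar_top 0.82 330 195 356 218
top knob_mid 0.82 306 200 323 244
pred cap [333.3 194.8 353.1 213.5] collar [329.7 189.2 357.1 215.2]
pred knob top/bot 0 [301.1 234.7 312.2
[... 174 characters left out ...]
27.4]
pred knob top/bot 1.5 [336.3 209.2 347.7 219.9] [337.1 203.4 348.1 213.8]
pred knob top/bot 1.571 [336.6 206.9 348.  217.7] [337.4 201.3 348.4 211.7]
scene cap_top 0.59 328 252 345 263
scene collar_top 0.51 326 252 350 268
scene knob_mid 0.74 323 228 361 248
pred cap [329.3 252.1 347.3 259.3] collar [327.6 255.9 352.8 266.2]
pred knob top/bot 0 [330.1 224.7 339.3 228.2] [335.1 238.8 344.3 242.3]
pred knob top/bot 0.5 [321.9 229.2 331.3 232.8] [327.  243.5 336.3 247.2]
pred knob top/bot 1 [319.6 232.1 329.3 235.8] [324.9 246.8 334.5 250.6]
pred knob top/bot 1.5 [324.5 232.5 334.4 236.4] [329.9 247.6 339.8 251.5]
pred knob top/bot 1.571 [325.7 232.4 335.7 236.2] [331.1 247.5 341.1 251.5]
```

```bash
python3 st.py .23,-.063,.097 .2,-.063,.097
```

```text
16.45 q [ 0.261 -0.294 -0.262  2.039 -0.089  0.999 -1.591] p [ 0.5208 -0.0022  0.2344] F [0.2 0.1 0.4]
[[ 0.924 -0.045  0.379]
 [-0.049 -0.999  0.002]
 [ 0.378 -0.02  -0.925]]
stand-local [-0.1339 -0.009   0.2344] tool z along -axis, [ 0.376  0.05  -0.925] s 0.2257 off x',y -0.0316 -0.009
dp to [-0.1636  0.097   0.2235] [-0.81 -3.6   0.14]
dp to [-0.1495  0.097   0.197 ] [-0.71 -3.54  1.13]
```

Emit:
move_arm:
  dp:
    - [-0.2,-1.0,0]
    - [-0.4,-2.0,0]
    - [-0.6,-3,0]
    - [-0.7,-3.6,0.1]
    - [-0.7,-3.6,0.9]
  turn: [0,0,0,0,0]
  jaw: [-1,-1,-1,-1,-1]

```text
time: 16.95
position: [0.5176, 0.1117, 0.2071]
tool_rot: [-3.066, 0.064, -0.614]
ft_force: [1.2, -0.7, -0.1]
grip_width: 0.003
```

```bash
python3 st.py .17,-.063,.097 .134,-.063,.097
```

```text
16.95 q [ 2.000e-03 -2.550e-01 -3.060e-01  2.065e+00  4.400e-02  9.410e-01
 -1.942e+00] p [0.5176 0.1117 0.2071] F [ 1.2 -0.7 -0.1]
[[ 0.922 -0.038  0.385]
 [-0.043 -0.999  0.006]
 [ 0.385 -0.022 -0.923]]
stand-local [-0.1514  0.1036  0.2071] tool z along -axis, [ 0.381  0.055 -0.923] s 0.2098 off x',y -0.0599 0.1036
dp to [-0.1354  0.097   0.1705] [0.   0.29 1.32]
dp to [-0.1185  0.097   0.1387] [0.12 0.37 2.51]
```

Emit:
move_arm:
  dp:
    - [0,0.1,0.6]
    - [0,0.2,1.2]
    - [0.05,0.3,1.8]
    - [0.1,0.35,2.5]
    - [0.1,0.35,2.5]
  turn: [0,0,0,0,0]
  jaw: [-1,-1,-1,-1,-1]

```text
time: 17.45
position: [0.5456, 0.0958, 0.1324]
tool_rot: [-3.072, 0.075, -0.597]
ft_force: [0.1, 0.7, 0.2]
grip_width: 0.005
```

```bash
python3 st.py .134,-.063,.080 .134,-.07,.058 .134,-.055,.025 .134,-.04,.01 .134,-.0235,.001 .134,-.018,.001
python3 - <<'E'
from h import *
import cv2
a=ctrl.get_image("wrist")[:,:,::-1];b=ctrl.get_image("scene")[:,:,::-1]
cv2.imwrite("pics/w10.png",cv2.hconcat([cv2.resize(a[100:340,160:480],(400,300)),cv2.resize(b[190:310,280:440],(400,300))]))
E
```

```text
17.45 q [ 0.023 -0.126 -0.301  2.115  0.094  0.78  -1.957] p [0.5456 0.0958 0.1324] F [0.1 0.7 0.2]
[[ 0.926 -0.045  0.374]
 [-0.049 -0.999  0.001]
 [ 0.374 -0.02  -0.927]]
stand-local [-0.1216  0.0913  0.1324] tool z along -axis, [ 0.371  0.049 -0.927] s 0.1299 off x',y -0.0687 0.0913
dp to [-0.1185  0.08    0.1387] [ 0.15  0.38 -0.18]
dp to [-0.1247  0.058   0.1355] [-0.13  1.1  -0.19]
dp to [-0.1115  0.025   0.1425] [ 0.29  2.22 -0.29]
dp to [-0.0982  0.01    0.1495] [ 0.75  2.75 -0.37]
dp to [-0.0837  0.001   0.1573] [ 1.27  3.09 -0.45]
dp to [-0.0788  0.001   0.1599] [ 1.46  3.1  -0.47]
```

View pics/w10.png

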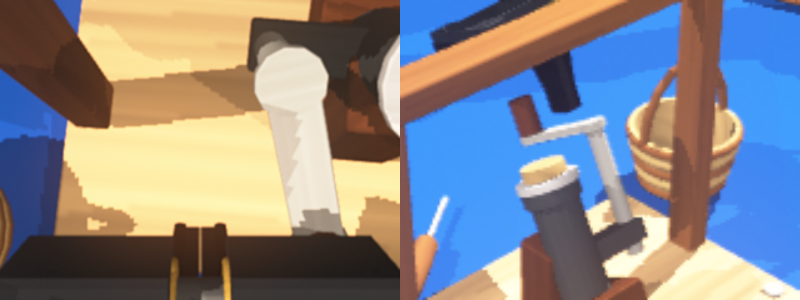

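Emit:
move_arm:
  dp:
    - [0.05,0.2,0.1]
    - [0.0,0.5,0.0]
    - [-0.1,0.8,0.0]
    - [-0.12,1.1,0.0]
    - [0.0,1.4,-0.05]
  turn: [0,0,0,0,0]
  jaw: [-1,-1,-1,-1,-1]

```text
time: 18.05
position: [0.5445, 0.0547, 0.1366]
tool_rot: [-3.069, 0.072, -0.606]
ft_force: [1.3, 2.0, -0.7]
grip_width: 0.007
```

```bash
python3 st.py .127,-.055,.025 .127,-.04,.01 .129,-.0235,.001 .129,-.016,.001; python3 kn.py | grep -v "col"|grep -v "0.5 \["
```

```text
18.05 q [ 0.051 -0.156 -0.232  2.135  0.045  0.775 -1.829] p [0.5445 0.0547 0.1366] F [ 1.3  2.  -0.7]
[[ 0.924 -0.043  0.38 ]
 [-0.048 -0.999  0.003]
 [ 0.38  -0.021 -0.925]]
stand-local [-0.1175  0.0504  0.1366] tool z along -axis, [ 0.377  0.051 -0.925] s 0.1316 off x',y -0.0631 0.0504
dp to [-0.1082  0.025   0.1363] [0.23 0.87 0.08]
dp to [-0.0949  0.01    0.1434] [0.69 1.4  0.01]
dp to [-0.0813  0.001   0.1529] [ 1.21  1.73 -0.13]
dp to [-0.0747  0.001   0.1564] [ 1.45  1.75 -0.16]
wrist cap_top 0.9 394 130 485 219
wrist knob_mid 0.91 264 141 395 288
pred knob top/bot 0 [248.1 319.6 302.9 365.7] [264.2 279.6 309.8 319.7]
pred knob top/bot 1 [395.3 261.3 456.3 314.5] [386.  229.2 435.8 274.4]
pred knob top/bot 1.5 [437.3 179.  504.4 241.6] [419.3 160.9 473.  212.5]
pred knob top/bot 1.571 [440.2 165.  508.3 229.2] [421.4 149.5 475.7 202.1]
top cap_top 0.66 334 196 352 215
top knob_mid 0.72 305 200 330 226
pred knob top/bot 0 [301.1 234.7 312.2 244.9] [303.  228.3 313.7 238.3]
pred knob top/bot 1 [329.8 223.4 341.  233.8] [330.8 217.3 341.7 227.4]
pred knob top/bot 1.5 [336.3 209.2 347.7 219.9] [337.1 203.4 348.1 213.8]
pred knob top/bot 1.571 [336.6 206.9 348.  217.7] [337.4 201.3 348.4 211.7]
scene cap_top 0.42 328 252 345 263
scene knob_mid 0.84 319 231 361 251
pred knob top/bot 0 [330.1 224.7 339.3 228.2] [335.1 238.8 344.3 242.3]
pred knob top/bot 1 [319.6 232.1 329.3 235.8] [324.9 246.8 334.5 250.6]
pred knob top/bot 1.5 [324.5 232.5 334.4 236.4] [329.9 247.6 339.8 251.5]
pred knob top/bot 1.571 [325.7 232.4 335.7 236.2] [331.1 247.5 341.1 251.5]
```

Emit:
move_arm:
  dp:
    - [0.05,0.4,0.05]
    - [0.23,0.87,0.05]
    - [0.45,1.15,0.03]
    - [0.69,1.4,0.0]
    - [0.95,1.6,-0.05]
  turn: [0,0,0,0,0]
  jaw: [-1,-1,-1,-1,-1]

```text
time: 19.15
position: [0.5743, 0.0225, 0.1527]
tool_rot: [-3.049, 0.053, -0.622]
ft_force: [9.2, 40.8, -0.7]
grip_width: 0.003
```

```bash
python3 st.py .129,-.0235,.001 .129,-.016,.001 .129,-.01,.001; python3 kn.py | grep knob|grep -v "0.5 \["
```

```text
19.15 q [ 0.081 -0.12  -0.165  2.077 -0.011  0.781 -1.687] p [0.5743 0.0225 0.1527] F [ 9.2 40.8 -0.7]
[[ 0.92  -0.028  0.392]
 [-0.039 -0.999  0.022]
 [ 0.391 -0.036 -0.92 ]]
stand-local [-0.0839  0.0222  0.1527] tool z along -axis, [ 0.386  0.071 -0.92 ] s 0.1301 off x',y -0.0259 0.0222
dp to [-0.0813  0.001   0.1529] [ 0.03  0.71 -0.02]
dp to [-0.0747  0.001   0.1564] [ 0.28  0.73 -0.04]
dp to [-0.0694  0.001   0.1592] [ 0.47  0.74 -0.06]
wrist knob_mid 0.88 201 218 398 289
pred knob top/bot 0 [180.2 388.1 230.1 428.1] [207.4 340.6 249.4 376.1]
pred knob top/bot 1 [309.7 342.6 365.  388.1] [316.9 299.5 362.8 339.2]
pred knob top/bot 1.5 [342.  274.5 402.  327. ] [343.8 241.1 392.9 285.7]
pred knob top/bot 1.571 [343.6 262.8 404.3 316.5] [345.1 231.3 394.7 276.8]
top knob_mid 0.85 305 199 348 212
pred knob top/bot 0 [301.1 234.7 312.2 244.9] [303.  228.3 313.7 238.3]
pred knob top/bot 1 [329.8 223.4 341.  233.8] [330.8 217.3 341.7 227.4]
pred knob top/bot 1.5 [336.3 209.2 347.7 219.9] [337.1 203.4 348.1 213.8]
pred knob top/bot 1.571 [336.6 206.9 348.  217.7] [337.4 201.3 348.4 211.7]
scene knob_mid 0.64 324 233 361 254
pred knob top/bot 0 [330.1 224.7 339.3 228.2] [335.1 238.8 344.3 242.3]
pred knob top/bot 1 [319.6 232.1 329.3 235.8] [324.9 246.8 334.5 250.6]
pred knob top/bot 1.5 [324.5 232.5 334.4 236.4] [329.9 247.6 339.8 251.5]
pred knob top/bot 1.571 [325.7 232.4 335.7 236.2] [331.1 247.5 341.1 251.5]
```

Emit:
move_arm:
  dp:
    - [-0.15,-0.4,0]
    - [-0.5,-0.8,0]
    - [-0.5,-0.8,-0.2]
  turn: [0,0,0]
  jaw: [-1,-1,-1]

```text
time: 20.05
position: [0.5515, 0.0324, 0.1463]
tool_rot: [-3.071, 0.067, -0.6]
ft_force: [-0.2, -0.5, 0.5]
grip_width: 0.002
```

```bash
python3 st.py
cat > th.py <<'E'
from h import *
p=np.load("p.npy")
for n in("top","scene","wrist"):
  c=cam(n);ctrl.get_image(n)
  for m in ctrl.masks_of(n,"knob_mid")[:1]:
    ys,xs=np.nonzero(m["region"]);print(n,round(m["confidence"],2),xs.min(),ys.min(),xs.max(),ys.max())
  t=np.linspace(0,2*np.pi,40);Y=np.array([0,1,0])
  for th in(1.2,1.35,1.45,1.571):
    k=np.array([0,.065,0])-.065*(np.cos(th)*XL+np.sin(th)*Y)
    P=[ax(s)+k+.011*(np.cos(a)*XL+np.sin(a)*Y) for a in t for s in(.154,.188)]+[ax(s)+[0,.065,0]+.012*(np.cos(a)*XL+np.sin(a)*Y) for a in t for s in (.146,.154)]
    u=proj(c,w(p,P));print(th,u.min(0).round(1),u.max(0).round(1))
E
python3 th.py
```

```text
20.05 q [ 0.066 -0.153 -0.191  2.111  0.022  0.797 -1.756] p [0.5515 0.0324 0.1463] F [-0.2 -0.5  0.5]
[[ 0.926 -0.04   0.377]
 [-0.044 -0.999  0.004]
 [ 0.376 -0.02  -0.926]]
stand-local [-0.1078  0.0292  0.1463] tool z along -axis, [ 0.373  0.051 -0.926] s 0.1356 off x',y -0.05 0.0292
top 0.94 305 200 346 221
1.2 [304.5 196.4] [345.1 228.7]
1.35 [304.5 196.4] [347.  224.4]
1.45 [304.5 196.4] [347.8 221.4]
1.571 [304.5 196.4] [348.4 217.7]
scene 0.74 323 234 361 253
1.2 [320.7 232.6] [364.5 251.3]
1.35 [322.3 232.7] [364.5 251.6]
1.45 [323.7 232.6] [364.5 251.6]
1.571 [325.7 232.4] [364.5 251.5]
wrist 0.61 212 174 414 288
1.2 [211.8 165.6] [402.6 315. ]
1.35 [211.8 165.6] [413.8 294.8]
1.45 [211.8 165.6] [419.5 280.2]
1.571 [211.8 165.6] [424.2 261.4]
```

```bash
python3 st.py .131,-.05,.003 .131,-.03,.003 .131,-.02,.003 .131,-.014,.003
```

```text
20.35 q [ 0.068 -0.152 -0.188  2.109  0.023  0.795 -1.756] p [0.5536 0.0293 0.1479] F [-0.5  0.   0.1]
[[ 0.924 -0.045  0.38 ]
 [-0.05  -0.999  0.002]
 [ 0.379 -0.021 -0.925]]
stand-local [-0.1053  0.0264  0.1479] tool z along -axis, [ 0.376  0.05  -0.925] s 0.1359 off x',y -0.047 0.0264
dp to [-0.1056  0.003   0.1422] [-0.13  0.78  0.13]
dp to [-0.088   0.003   0.1516] [0.53 0.82 0.06]
dp to [-0.0792  0.003   0.1563] [0.86 0.84 0.03]
dp to [-0.0739  0.003   0.1591] [1.06 0.85 0.01]
```

Emit:
move_arm:
  dp:
    - [-0.13,0.4,0.1]
    - [-0.13,0.78,0.1]
    - [0.3,0.8,0.06]
    - [0.55,0.8,0.06]
    - [0.8,0.8,0.03]
  turn: [0,0,0,0,0]
  jaw: [-1,-1,-1,-1,-1]

```text
time: 20.85
position: [0.5676, 0.0032, 0.1506]
tool_rot: [-3.077, 0.077, -0.578]
ft_force: [-32.5, -3.1, 6.9]
grip_width: 0.003
```

Emit:
move_arm:
  dp:
    - [0.1,0,0]
    - [0.2,0,0]
    - [0.2,0,0]
  turn: [0,0,0]
  jaw: [-1,-1,-1]

```text
time: 21.15
position: [0.5678, 0.0029, 0.1489]
tool_rot: [-3.081, 0.076, -0.561]
ft_force: [-32.4, -3.4, 4.9]
grip_width: 0.002
```

```bash
python3 st.py; python3 th.py
```

```text
21.15 q [ 0.086 -0.103 -0.146  2.055  0.01   0.829 -1.688] p [0.5678 0.0029 0.1489] F [-32.4  -3.4   4.9]
[[ 0.935 -0.046  0.352]
 [-0.05  -0.999 -0.   ]
 [ 0.352 -0.017 -0.936]]
stand-local [-0.0879  0.0019  0.1489] tool z along -axis, [ 0.349  0.044 -0.936] s 0.1286 off x',y -0.0312 0.0019
top 0.6 305 199 348 220
1.2 [304.5 196.4] [345.1 228.7]
1.35 [304.5 196.4] [347.  224.4]
1.45 [304.5 196.4] [347.8 221.4]
1.571 [304.5 196.4] [348.4 217.7]
scene 0.66 325 233 360 252
1.2 [320.7 232.6] [364.5 251.3]
1.35 [322.3 232.7] [364.5 251.6]
1.45 [323.7 232.6] [364.5 251.6]
1.571 [325.7 232.4] [364.5 251.5]
wrist 0.97 153 209 352 315
1.2 [152.8 200.7] [336.8 357.5]
1.35 [152.8 200.7] [345.4 338.7]
1.45 [152.8 200.7] [350.  325.1]
1.571 [152.8 200.7] [353.4 307.6]
```

Emit:
move_arm:
  dp:
    - [-0.6,0,0]
    - [-1.2,0,0]
    - [-1.2,0,-1.2]
    - [-1.2,0,-2.4]
    - [-1.2,0,-3.6]
  turn: [0,0,0,0,0]
  jaw: [-1,-1,-1,-1,-1]

```text
time: 21.95
position: [0.5151, 0.0068, 0.2431]
tool_rot: [-3.073, 0.073, -0.591]
ft_force: [3.7, 0.8, 5.0]
grip_width: 0.006
```

```bash
python3 st.py; python3 th.py; python3 kn.py|grep -E "cap|collar"
```

```text
21.95 q [ 0.097 -0.302 -0.147  2.03  -0.032  1.03  -1.659] p [0.5151 0.0068 0.2431] F [3.7 0.8 5. ]
[[ 0.928 -0.043  0.371]
 [-0.048 -0.999  0.003]
 [ 0.37  -0.02  -0.929]]
stand-local [-0.1407 -0.0008  0.2431] tool z along -axis, [ 0.368  0.05  -0.929] s 0.2365 off x',y -0.0335 -0.0008
top 0.93 305 199 349 219
1.2 [304.5 196.4] [345.1 228.7]
1.35 [304.5 196.4] [347.  224.4]
1.45 [304.5 196.4] [347.8 221.4]
1.571 [304.5 196.4] [348.4 217.7]
scene 0.79 325 233 360 253
1.2 [320.7 232.6] [364.5 251.3]
1.35 [322.3 232.7] [364.5 251.6]
1.45 [323.7 232.6] [364.5 251.6]
1.571 [325.7 232.4] [364.5 251.5]
wrist 0.92 219 161 345 217
1.2 [218.7 155.5] [335.4 246.2]
1.35 [218.7 155.5] [340.4 233.1]
1.45 [218.7 155.5] [342.8 223.7]
1.571 [218.7 155.5] [344.6 211.9]
wrist cap_top 0.64 307 150 356 199
wrist collar_top 0.7 295 137 366 209
pred cap [301.4 146.7 356.8 201.6] collar [292.4 133.  367.1 207.2]
top cap_top 0.7 335 196 352 211
top collar_top 0.75 331 195 356 215
pred cap [333.3 194.8 353.1 213.5] collar [329.7 189.2 357.1 215.2]
scene cap_top 0.67 328 252 346 263
scene collar_top 0.76 326 252 350 268
pred cap [329.3 252.1 347.3 259.3] collar [327.6 255.9 352.8 266.2]
```

```bash
python3 st.py; python3 -c "
from bench import ctrl
ctrl.get_image('top')
for t in('tagine','basket','awl'):print(t,[d['rect'] for d in ctrl.look_for('top',t)[:1]])
print(ctrl.get_state()['ft_force']); print(ctrl.close_job())"
```

```text
22.85 q [ 0.097 -0.301 -0.147  2.032 -0.031  1.027 -1.66 ] p [0.5157 0.0066 0.2422] F [-1.  -1.1 -0.1]
[[ 0.927 -0.044  0.372]
 [-0.048 -0.999  0.002]
 [ 0.371 -0.02  -0.928]]
stand-local [-0.1401 -0.001   0.2422] tool z along -axis, [ 0.368  0.049 -0.928] s 0.2355 off x',y -0.0334 -0.001
tagine [[451.9, 275.0, 49.0, 49.0]]
basket [[221.4, 233.9, 58.2, 57.9]]
awl [[218.8, 233.4, 55.9, 57.9]]
[0.32029997 0.35257461 0.10864258]
the job is handed in; nothing more can be done
None
```

The support is packed down and locked, and I handed the job in at about 23 s of the 51 s allowed; no verdict came back. I closed the inner tube first, with the middle tube still about 30 mm out. Then I pushed the middle tube home until it stopped under a push of about 59 N, and pushed the keeper knob over until it stopped under about 33 N.

**Tilting the tool:** the move interface has no tilt command. I got about 22° by driving the arm up past its reach, where it tips over at the wrist joint's limit and keeps that tilt afterwards.

**Last checks**
- **Tubes:** in all three cameras the cap and collar sit where they should when home, within a few pixels.
- **Keeper:** it reads about 1.5–1.57 rad, consistent with being at its stop.
- **Contact:** the force on the tool was near zero when I handed in, and the fingers were clear of the knob.
- **Pot and basket:** they show no visible shift in the top view.

**What disagreed or failed**
- **Finger length:** the closed fingertips touched about 20–29 mm short of the reported tool point. I worked from contact forces and pictures instead.
- **Stand position:** my first estimate was about 5 mm off, and I corrected it from the wrist camera.
- **Joint limits:** two joints read about 0.002–0.003 rad past their stated range at times (joint 6 at 2.053, joint 2 at -0.302). I could not tell whether that counts as passing the limit.
- **Awl:** the final search reported the basket in its place, so its position is not confirmed. The arm never went near it.

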